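# Set the regulator spindle and lock it with its jam nut

## Robot

A 6-joint arm with a two-finger parallel gripper is mounted at the origin on a cart in front of the work surface, level with it; the furniture and walls round the work are solid. World frame = base frame: x ahead of the robot, y to its left, z up, the work surface at z = 0. Lengths are in m, angles in rad, forces in N, time in s.
With the tool pointing down it reaches from about 0.375 to 0.975 m from the base axis. Payload 3.8 kg.
Tool frame: the origin (TCP) lies midway between the tips of the shut fingers; the grasp point (between the pads) lies 19 mm behind it; x points along the fingers, y is the direction in which the jaws open and shut, and the axes are right-handed (so a half turn about x gives the same grasp; the last joint's range is limited). The gripper opens to 88 mm and grips with 3 to 60 N. Pads are 18 mm wide; open, the fingers measure 123 mm over their backs; the gripper's body (75 mm by 187 mm) begins 45 mm behind the grasp point.
Start: joints at [-1.224, 0.264, 1.604, -0, 1.274, -0.037], TCP at [0.253, -0.626, 0.239] pointing down, gripper open.
Joint ranges: [-2.63, 2.63], [-0.94, 2.18], [0.31, 2.57], [-1.31, 4.45], [0, 2.66], [-2.55, 2.55]. Speed limits (rad/s): [2.57, 2.57, 3.14, 3.14, 3.14, 3.14].

## Interface

Orientations are given as a rotation vector (axis times angle).
In Python, from cell import manip, inverse_kinematics, cams, order gives the robot as it stands. Calls block until the motion is done:
- manip.move_pose(position, orientation): joint-space move of the TCP to a pose.
- manip.move_linear(position, rate=0.15, rot=None): straight line of the TCP; rot=None keeps the orientation; rate is the mean speed in m/s.
- manip.set_joints(angles): joint-space move.
- manip.set_gripper(opening, force=None): finger opening in m; force is the grip in N (None keeps the last); returns when the fingers have stopped.
- manip.dwell(seconds).
- inverse_kinematics(position, orientation): joint angles nearest the present ones, or None.
- manip.state(): the state.
- cams.capture(name): name is "scene" or "top" or "wrist"; returns a dict with "image" (420x560x3 uint8, blue, green, red), "z_map" (420x560 float32, m along the optical axis (not along the pixel's ray), 0 where there is no reading), "intrinsics" (3x3 intrinsics, pixels), "k1" (the pictures are not rectified: a ray, as slopes to the right and down, at radius r is drawn at 1 + k1 r^2 times it, then the intrinsics apply), "position" and "orientation" of the camera in the world; the wrist camera has in their place "T_tool_cam" (4x4, takes a point from camera to tool coordinates, whose origin is the TCP and whose axes are the tool frame's). Camera axes: x right, y down, z forward; pixel columns grow to the right and rows downward; lengths in m; the calibration is good to about 2 mm. A picture is of the moment at which its call begins: read the wrist's pose just before it.
A pose or a line that the arm cannot do raises manip.IKError and nothing moves.
- order.close_job(): hands the job in, once; it reports no verdict.
The state is a dict: "clock": time; "joint_pos": joint angles; "joint_velocities": joint speeds; "tau": joint torques, N m; "tool_pos": TCP position; "tcp_rot": TCP orientation; "contact_force": force on the tool from outside, world axes, zero at the start; "moment": the same for the moment, N m; "gripper_width": finger opening in m.
Only numpy, scipy, OpenCV 4.12 (cv2) and the standard library are available. Lean on these libraries where they do the work, as an engineer would, in place of code of your own. Each camera call takes 0.05 s, during which the arm holds its last target.

## Task

Turn the regulator's spindle by its tee bar until the bar lines up with the two raised index ridges on the base. Then lock that setting: run the hexagon jam nut down clockwise until it meets the body and tighten it firmly by feel, but do not force it, and the bar must stay in line. Leave the things lying round it where they are.

Things in the scene. Friction and masses are not known exactly. Their poses are not given: they have to be found in the camera images.
- regulator: bolted-down pressure regulator: dark base 130 (x) x 96 (y) x 12 mm, round boss 37 mm thick on its centre up to 51 mm. Origin: centre of the underside on the bench, on the spindle axis; z up. Its x axis runs along the two raised index ridges (26 x 5 mm, top at 20 mm), 32 to 58 mm either side of the axis. Bolt heads up to 20 mm; a pipe stub along +y, 47 mm out, 38 mm high.
- spindle: upright threaded spindle, 20 mm thick, in the boss, tee bar on top. Origin on the axis 54 mm above the bench; z up, x along the bar. Turns about z against 0.65 N m of dry friction, stays where left, does not rise or fall; stops 1.6 rad either side of in line. Starts 0.4 to 1.2 rad counter-clockwise (from above) of the ridges: turn it clockwise. Forcing the nut drags it along.
- tee_bar (a point): centre of the flat tee bar on top of the spindle: 30 mm long (x), 10 mm wide (y), from 90 to 108 mm above the bench, on a 13 mm neck that reaches down to 83 mm. The nut below it never stands higher than 74 mm. The bar is in line when it is parallel to the ridges, either way round.
- jam_nut: hexagon steel jam nut on the spindle, 40 mm across flats, 46 over corners, 18.5 mm high. Origin: centre of its underside; z up, y square to one pair of flats. Clockwise from above runs it down, 1.5 mm a turn; it starts 1.4 to 3.4 rad (0.3 to 0.8 mm) short of the lock face, which poses cannot tell. It runs with about 0.08 N m; past the face the torque grows about 1 N m a radian.
- nut_middle (a point): middle of the nut, between its flats. Firm is 0.2 to 0.35 N m, forced is above 0.5. Thrust on the lock face: 1 N for each 0.005 N m above the running torque; let go, dry friction keeps up to about 20 N of it. Once the hand stops, the torque felt can fall up to 0.15 N m below that felt while turning. Boss and lock face are narrower than the nut, so fingers may reach below it.
- lock_face: machined steel ring on top of the boss, 37 mm in diameter, 3 mm thick, fixed to the regulator; the nut locks against its top, 54 mm above the bench. Origin: centre of its underside, 51 mm above the bench.
- loose_nut: bystander: loose steel union nut, 24 x 27 x 20 mm, on the bench beside the regulator. Origin: centre of its underside.
- loose_nozzle: bystander: injector nozzle standing on its wide end, 18 mm in diameter, 54 mm high. Origin: centre of its underside.
- loose_tape: bystander: roll of black tape lying flat, 58 mm in diameter, 19 mm high. Origin: centre of its underside.
There are look-alikes about, which are no part of the job. Leave any blue look-alike of the regulator alone.

How it is judged:
On the way:
1. tee bar in line with the index ridges while the nut is still loose (angle between the x axis of spindle and the x axis of regulator, either way round below 0.12 rad and contact force between jam_nut and lock_face below 2 N), for 0.2 s.
At the end, for the whole second after the job is handed in: the tee bar is in line with the index ridges within 0.15 rad, the jam nut, let go, stays jammed on the lock face with more than 10 N of thrust, and the bystanders lie within 30 mm of where they were (angle between the x axis of spindle and the x axis of regulator, either way round below 0.15 rad and contact force between jam_nut and lock_face above 10 N and distance of each of loose_nut, loose_nozzle, loose_tape from where it was at the start of the episode below 0.03 m); the robot touches nothing.
It fails at once if the nut is forced: more than 115 N of thrust on the lock face (contact force between jam_nut and lock_face above 115 N).
It fails at once if a bystander is knocked away or over (distance of any of loose_nut, loose_nozzle, loose_tape from where it was at the start of the episode above 0.04 m or angle between loose_nozzle's own z axis and vertical above 0.5 rad).
It also fails if it takes over 72 s, if anything falls off the work surface, if the arm or the gripper's body presses on something with over 40 N, if the wrist force passes 120 N, or if a joint passes its speed limit or range.

## Working session

There is one attempt and no reset: what is moved stays moved. The work goes in short steps, each a Python script; the robot and the scene stay as the last script left them, time stands still between calls to the robot, and variables do not carry over. Pictures are saved under pics/ and viewed, and the job is handed in when it is done.

```bash
ls; mkdir -p pics
python3 - <<'E'
from cell import manip, cams
import cv2,numpy as np
s=manip.state(); print(s['clock'],s['tool_pos'],s['tcp_rot'],s['gripper_width'])
for n in ["scene","top"]:
    c=cams.capture(n); cv2.imwrite(f'pics/{n}0.png',c['image']); np.savez(f'{n}0.npz',**c)
    print(n,c['intrinsics'],c['k1'],c['position'],c['orientation'])
E
```

```text
pics
0.0 [ 0.25248709 -0.62525246  0.23739167] [ 2.011794    0.39308522 -2.01248709] 0.08803386973517278
scene [[482.92063348   0.         285.91256998]
 [  0.         482.92063348 203.1935529 ]
 [  0.           0.           1.        ]] -0.032490575585129106 [ 0.09358575 -0.52098833  0.51529301] [-1.99270523  0.75615868 -0.43300303]
top [[418.63795206   0.         273.58162902]
 [  0.         418.63795206 210.46220936]
 [  0.           0.           1.        ]] -0.019311140174075918 [0.46809314 0.03103842 0.94419676] [-2.16188503  2.19751759 -0.15298983]
```

View pics/scene0.png

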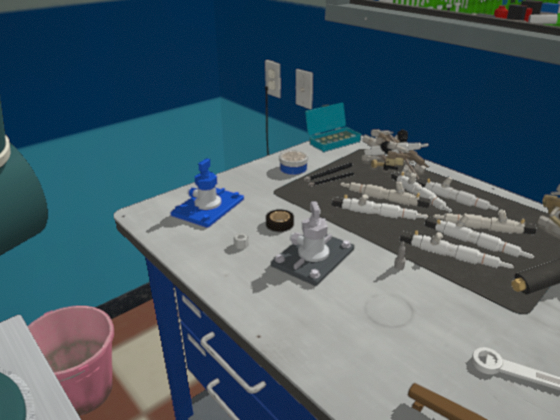

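View pics/top0.png

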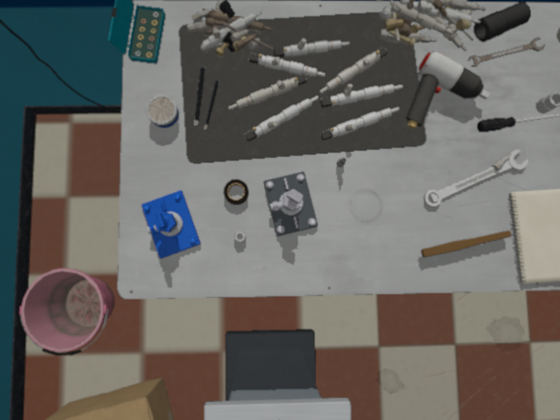

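Candidates in the top view: the dark-based regulator at (291,203) and the blue look-alike at (171,223). I choose the dark one. The bystanders are the tape at (236,191), the nut at (240,236) and the nozzle at (341,161). Next is a close crop to check the choice.

```bash
cat > h.py <<'E'
import numpy as np,cv2
from scipy.spatial.transform import Rotation as R
def slopes(c,uv):
    K=c['intrinsics'];k=float(c['k1'])
    uv=np.atleast_2d(np.asarray(uv,float))
    return cv2.undistortPoints(uv.reshape(-1,1,2),K,np.array([k,0,0,0,0.])).reshape(-1,2)
def campose(c):
    if 'T_wc' in c: T=c['T_wc']; return T[:3,:3],T[:3,3]
    return R.from_rotvec(c['orientation']).as_matrix(),np.asarray(c['position'])
def onplane(c,uv,z):
    s=slopes(c,uv);Rm,p=campose(c)
    d=np.c_[s,np.ones(len(s))]@Rm.T
    t=(z-p[2])/d[:,2]
    return p+d*t[:,None]
def cloud(c):
    z=c['z_map'];h,w=z.shape
    v,u=np.mgrid[:h,:w];s=slopes(c,np.c_[u.ravel(),v.ravel()])
    Rm,p=campose(c)
    P=(np.c_[s,np.ones(len(s))]*z.reshape(-1,1))@Rm.T+p
    P[z.ravel()==0]=np.nan
    return P.reshape(h,w,3)
def wrist(manip,cams):
    s=manip.state();c=cams.capture('wrist')
    T=np.eye(4);T[:3,:3]=R.from_rotvec(s['tcp_rot']).as_matrix();T[:3,3]=s['tool_pos']
    c['T_wc']=T@c['T_tool_cam'];return c
E
python3 - <<'E'
from h import *
c=dict(np.load('top0.npz')); im=c['image']
cr=im[140:260,200:360]; cv2.imwrite('pics/topcrop.png',cv2.resize(cr,None,fx=5,fy=5,interpolation=cv2.INTER_CUBIC))
P=cloud(c)
for uv in [(291,203),(290,195),(270,215),(240,250),(305,222)]: print(uv,P[uv[1],uv[0]])
print(onplane(c,[(265,182),(301,174),(317,228),(281,236)],0.012))
print(onplane(c,[(236,191),(240,236),(341,161)],0.02))
E
```

```text
(291, 203) [ 0.57806656 -0.03356434  0.07696637]
(290, 195) [ 0.59048325 -0.02961073  0.10780035]
(270, 215) [ 0.56118567  0.00897749 -0.00098463]
(240, 250) [ 0.48327268  0.07764727 -0.00070351]
(305, 222) [ 0.54288527 -0.06872549  0.01313919]
[[ 0.63489793  0.01928949  0.012     ]
 [ 0.65226534 -0.0626219   0.012     ]
 [ 0.52908875 -0.09543414  0.012     ]
 [ 0.51254016 -0.01442244  0.012     ]]
[[ 0.61396793  0.08429923  0.02      ]
 [ 0.5136465   0.07633441  0.02      ]
 [ 0.67952922 -0.15338821  0.02      ]]
```

View pics/topcrop.png

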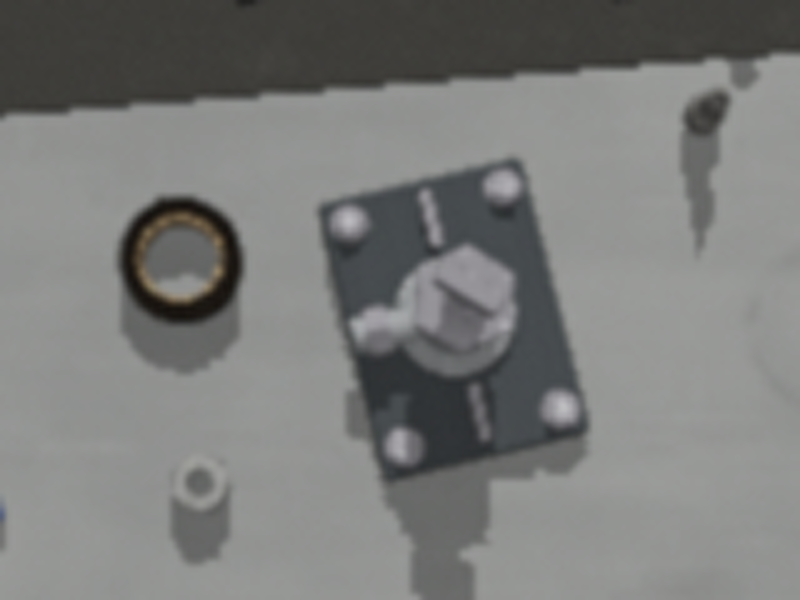

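```bash
cat >> h.py <<'E'
def rot(phi):
    c,s=np.cos(phi),np.sin(phi)
    return R.from_matrix(np.array([[0,c,s],[0,s,-c],[-1,0,0]])).as_rotvec()
E
python3 - <<'E'
from h import *
from cell import manip, inverse_kinematics as ik,cams
s=manip.state(); M=R.from_rotvec(s['tcp_rot']).as_matrix(); print(M.round(3),np.arctan2(M[1,1],M[0,1]))
for ph in np.arange(-3.2,6.4,0.4):
    for z in (0.25,0.05):
        q=ik([0.582,-0.038,z],rot(ph)); print(round(ph,2),z,None if q is None else np.round(q,2))
c=cams.capture('wrist');print(c['T_tool_cam'].round(3),c['intrinsics'],c['k1'])
E
```

```text
[[-0.001  0.374 -0.927]
 [ 0.002 -0.927 -0.374]
 [-1.    -0.002 -0.   ]] -1.1870266003927408
-3.2 0.25 None
-3.2 0.05 None
-2.8 0.25 None
-2.8 0.05 None
-2.4 0.25 [-0.11  0.08  1.79  0.    1.27  2.29]
-2.4 0.05 [-0.11  0.28  1.97  0.    0.9   2.29]
-2.0 0.25 [-0.11  0.08  1.79 -0.    1.27  1.89]
-2.0 0.05 [-0.11  0.28  1.97 -0.    0.9   1.89]
-1.6 0.25 [-0.11  0.08  1.79 -0.    1.27  1.49]
-1.6 0.05 [-0.11  0.28  1.97 -0.    0.9   1.49]
-1.2 0.25 [-0.11  0.08  1.79  0.    1.27  1.09]
-1.2 0.05 [-0.11  0.28  1.97  0.    0.9   1.09]
-0.8 0.25 [-0.11  0.08  1.79 -0.    1.27  0.69]
-0.8 0.05 [-0.11  0.28  1.97 -0.    0.9   0.69]
-0.4 0.25 [-0.11  0.08  1.79  0.    1.27  0.29]
-0.4 0.05 [-0.11  0.28  1.97  0.    0.9   0.29]
-0.0 0.25 [-0.11  0.08  1.79 -0.    1.27 -0.11]
-0.0 0.05 [-0.11  0.28  1.97 -0.    0.9  -0.11]
0.4 0.25 [-0.11  0.08  1.79 -0.    1.27 -0.51]
0.4 0.05 [-0.11  0.28  1.97 -0.    0.9  -0.51]
0.8 0.25 [-0.11  0.08  1.79 -0.    1.27 -0.91]
0.8 0.05 [-0.11  0.28  1.97 -0.    0.9  -0.91]
1.2 0.25 [-0.11  0.08  1.79 -0.    1.27 -1.31]
1.2 0.05 [-0.11  0.28  1.97 -0.    0.9  
[... 603 characters left out ...]
.38]
4.8 0.05 [-0.11  0.28  1.97 -0.    0.9   1.38]
5.2 0.25 [-0.11  0.08  1.79  0.    1.27  0.98]
5.2 0.05 [-0.11  0.28  1.97  0.    0.9   0.98]
5.6 0.25 [-0.11  0.08  1.79  0.    1.27  0.58]
5.6 0.05 [-0.11  0.28  1.97  0.    0.9   0.58]
6.0 0.25 [-0.11  0.08  1.79  0.    1.27  0.18]
6.0 0.05 [-0.11  0.28  1.97  0.    0.9   0.18]
6.4 0.25 [-0.11  0.08  1.79 -0.    1.27 -0.22]
6.4 0.05 [-0.11  0.28  1.97 -0.    0.9  -0.22]
[[ 0.    -0.277  0.961 -0.146]
 [ 1.     0.    -0.     0.   ]
 [-0.     0.961  0.277 -0.071]
 [ 0.     0.     0.     1.   ]] [[373.23987271   0.         280.29091843]
 [  0.         373.23987271 212.19617938]
 [  0.           0.           1.        ]] -0.08621875980695379
```

Run:
```python
from h import *
from cell import manip, cams
manip.move_pose([0.582,-0.038,0.20],rot(-0.5))
c=wrist(manip,cams); cv2.imwrite('pics/w1.png',c['image']); np.savez('w1.npz',**c); print(manip.state()['clock'], manip.state()['tool_pos'])
```

```text
2.6 [ 0.58209545 -0.03891552  0.20007638]
```

View pics/w1.png

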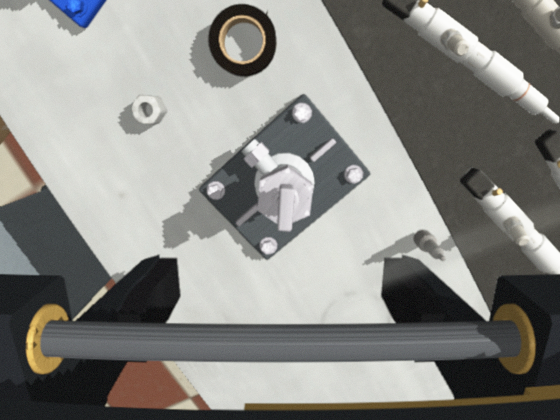

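The close view confirms the dark-based regulator. The bar is at about (287,207), the ridges at (323,150) and (248,215), and the nut at (285,190). I'll measure these with height masks.

```bash
cat >> h.py <<'E'
def rect(c,mask,z,name):
    n,l,st,ce=cv2.connectedComponentsWithStats(mask.astype(np.uint8))
    out=[]
    for i in range(1,n):
        if st[i,4]<25: continue
        cn,_=cv2.findContours((l==i).astype(np.uint8),cv2.RETR_EXTERNAL,cv2.CHAIN_APPROX_NONE)
        p=onplane(c,cn[0].reshape(-1,2),z)[:,:2]
        v,u=np.nonzero(l==i);q=onplane(c,np.c_[u,v],z)[:,:2]
        m=q.mean(0);w,V=np.linalg.eigh(np.cov((q-m).T));d=V[:,1]
        (x,y),(a,b),_=cv2.minAreaRect((p*1000).astype(np.float32))
        out.append((m,np.arctan(d[1]/d[0]),(a,b)))
        print(name,st[i,:5],'mean',m.round(4),'rectc',round(x,1),round(y,1),'size',round(a,1),round(b,1),'ang',round(float(out[-1][1]),3))
    return out
def measure(c,ctr=(0.582,-0.038)):
    P=cloud(c);Z=P[...,2];near=np.hypot(P[...,0]-ctr[0],P[...,1]-ctr[1])<0.09
    g=cv2.cvtColor(c['image'],cv2.COLOR_BGR2GRAY)
    rect(c,near&(Z>.101)&(Z<.116),.108,'bar')
    rect(c,near&(Z>.066)&(Z<.08),.073,'nut')
    sm=near&(Z>.0155)&(Z<.024)
    rect(c,sm&(g>110),.020,'ridge')
    rect(c,near&(Z>.005)&(Z<.0155),.012,'base')
    return P,Z
E
python3 - <<'E'
from h import *
c=dict(np.load('w1.npz'));P,Z=measure(c)
im=cv2.resize(c['image'][80:270,190:380],None,fx=3.1,fy=3.1,interpolation=cv2.INTER_CUBIC);cv2.imwrite('pics/w1c.png',im)
near=np.hypot(P[...,0]-.582,P[...,1]+.038)<.08
print(np.histogram(Z[near],bins=np.arange(0,.12,.005)))
E
```

```text
bar [277 187  18  45 657] mean [ 0.5872 -0.0364] rectc 587.1 -36.6 size 30.6 9.9 ang 1.015
nut [ 258  167   55   56 1653] mean [ 0.5884 -0.0344] rectc 587.9 -35.5 size 42.6 40.5 ang -0.535
ridge [295 106  15  14 158] mean [0.6297 0.0096] rectc 629.6 9.4 size 10.8 11.9 ang -0.628
ridge [311 138  25  24 190] mean [ 0.6308 -0.0271] rectc 630.6 -27.0 size 25.7 5.6 ang 0.224
ridge [272 153  43  37 475] mean [ 0.6034 -0.0268] rectc 604.1 -29.6 size 15.7 46.8 ang -1.032
ridge [348 168  14  15 142] mean [ 0.6451 -0.0601] rectc 645.1 -59.9 size 10.5 12.4 ang 1.47
ridge [255 171   8  26 107] mean [ 0.5669 -0.0244] rectc 565.8 -25.7 size 22.3 5.7 ang 0.99
ridge [208 185  14  14 152] mean [ 0.5286 -0.0136] rectc 528.6 -13.7 size 12.1 11.7 ang 0.371
ridge [237 205  21  21 132] mean [ 0.5431 -0.0469] rectc 543.5 -46.8 size 26.0 4.9 ang 0.239
ridge [262 241  13  14 137] mean [ 0.5446 -0.0834] rectc 544.5 -83.6 size 13.0 11.2 ang 1.016
base [ 199   94  171  166 9541] mean [ 0.591  -0.0335] rectc 587.0 -36.8 size 129.0 95.6 ang 0.184
(array([2726,  236, 9240,  990,  573,   73,  470,  219,    9,    0,    1,
         38,   47,   63, 1581,   20,  144,   11,   32,   22,   26,  638,
          0]), array([0.   , 0.005, 0.01 , 0.015, 0.02 , 0.025, 0.03 , 0.035, 0.04 ,
       0.045, 0.05 , 0.055, 0.06 , 0.065, 0.07 , 0.075, 0.08 , 0.085,
       0.09 , 0.095, 0.1  , 0.105, 0.11 , 0.115]))
```

View pics/w1c.png

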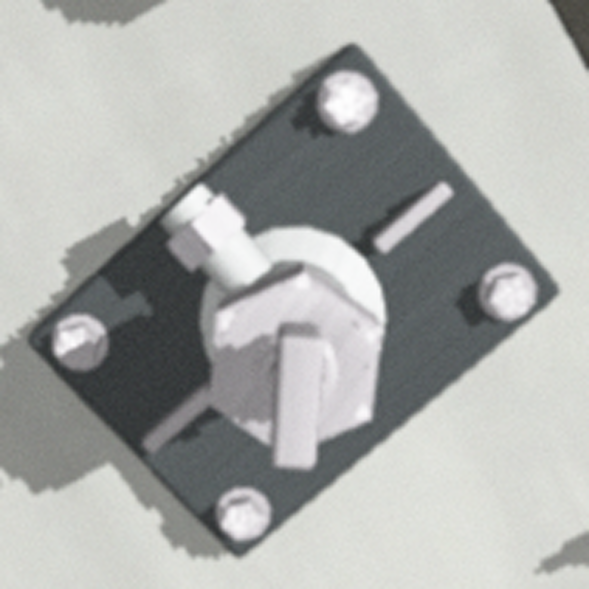

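Run:
```python
from h import *
from cell import manip, cams
A=[0.587,-0.0367]
manip.move_pose(A+[0.14],rot(-0.556))
manip.move_linear(A+[0.080],rate=0.08)
manip.set_gripper(0.0,force=60)
s=manip.state();print(s['clock'],s['gripper_width'],s['contact_force'].round(2),s['moment'].round(3),s['tool_pos'],s['tau'].round(2))
q0=np.array(s['joint_pos']);
for d in np.linspace(0.1,0.79,8):
    q=q0.copy();q[5]+=d
    manip.set_joints(q);s=manip.state()
    print(round(s['clock'],2),d.round(2),s['contact_force'].round(1),s['moment'].round(3),s['tau'][5].round(3),(s['joint_pos'][5]-q0[5]).round(3),s['gripper_width'].round(4))
```

```text
5.0333 0.010391787111113307 [ 0.47 -0.46 -1.54] [-0.055 -0.169  0.003] [ 0.587066   -0.03677299  0.07998586] [ 1.700e-01 -4.439e+01 -3.041e+01  1.500e-01  1.700e-01  1.000e-02]Traceback (most recent call last):
  File "<stdin>", line 12, in <module>
AttributeError: 'float' object has no attribute 'round'
```

```bash
cat >> h.py <<'E'
def phi_of(s):
    M=R.from_rotvec(s['tcp_rot']).as_matrix();return float(np.arctan2(M[1,1],M[0,1]))
def turn_to(manip,phi,n=0.1,lim=None,verbose=True):
    """turn about tool axis by joint 6 to phi in steps"""
    s=manip.state();p=phi_of(s);q0=np.array(s['joint_pos'],float)
    k=max(1,int(np.ceil(abs(phi-p)/n)))
    for d in np.linspace(0,p-phi,k+1)[1:]:
        q=q0.copy();q[5]+=d
        manip.set_joints(q);s=manip.state()
        if verbose: print(round(s['clock'],2),'phi',round(phi_of(s),3),'F',np.round(s['contact_force'],1),'M',np.round(s['moment'],3),'t6',round(float(s['tau'][5]),3),'w',round(float(s['gripper_width']),4))
    return s
E
python3 - <<'E'
from h import *
from cell import manip, cams
s=manip.state();print(phi_of(s))
turn_to(manip,0.225-np.pi/2)
E
```

```text
-0.6525301583865456
5.53 phi -0.748 F [ 1.1 -0.   0.2] M [-0.064 -0.115  0.318] t6 0.507 w 0.0106
5.78 phi -0.846 F [ 1.5 -0.1  1. ] M [-0.025 -0.139  0.395] t6 0.536 w 0.0102
6.03 phi -0.945 F [ 0.4 -1.  -0.6] M [-0.138 -0.174  0.373] t6 0.526 w 0.0103
6.28 phi -1.044 F [ 1.8 -1.1 -0.8] M [-0.091 -0.164  0.361] t6 0.527 w 0.0103
6.53 phi -1.143 F [ 2.2 -0.3 -1.2] M [-0.258 -0.185  0.353] t6 0.526 w 0.0105
6.78 phi -1.242 F [ 1.5 -1.7 -1.2] M [-0.281 -0.198  0.379] t6 0.526 w 0.0105
7.03 phi -1.341 F [ 0.6 -2.9 -1.1] M [-0.307 -0.267  0.376] t6 0.526 w 0.0105
```

Run:
```python
from h import *
from cell import manip, cams
A=[0.587,-0.0367]
manip.set_gripper(0.06)
manip.move_linear(A+[0.20],rate=0.15)
c=wrist(manip,cams); cv2.imwrite('pics/w2.png',c['image']); np.savez('w2.npz',**c); 
s=manip.state();print(s['clock'],s['contact_force'],s['moment'])
P,Z=measure(c,A)
near=np.hypot(P[...,0]-A[0],P[...,1]-A[1])<0.03
m=(near&(Z>.066)&(Z<.08)).astype(np.uint8)|(near&(Z>.08)).astype(np.uint8)
u,v=315,190
ys,xs=np.nonzero(m);print(xs.min(),xs.max(),ys.min(),ys.max())
x0,y0=xs.min()-40,ys.min()-40
cv2.imwrite('pics/w2c.png',cv2.resize(c['image'][max(y0,0):y0+150,max(x0,0):x0+150],None,fx=4,fy=4,interpolation=cv2.INTER_CUBIC))
# hexagon phase from support function on nut points
nm=(near&(Z>.07)&(Z<.0765)).astype(np.uint8)
cn,_=cv2.findContours(nm,cv2.RETR_EXTERNAL,cv2.CHAIN_APPROX_NONE)
p=onplane(c,max(cn,key=len).reshape(-1,2),np.nanmedian(Z[nm>0]))[:,:2]*1000
print('z nut',np.nanmedian(Z[nm>0]))
for w in np.arange(0,np.pi,np.pi/36):
    d=p@[np.cos(w),np.sin(w)];print(round(w,3),round(d.max()-d.min(),1),end='; ')
```

```text
8.8833 [-0.00508824 -0.55593962 -0.87154553] [ 0.00304041  0.03921157 -0.02842604]
bar [273 192  18  45 662] mean [ 0.5878 -0.0371] rectc 587.6 -37.1 size 30.8 9.9 ang 0.311
nut [ 254  171   55   57 1661] mean [ 0.59   -0.0366] rectc 588.6 -36.9 size 43.7 39.9 ang -1.303
ridge [232 121  16  14 165] mean [0.6296 0.0092] rectc 629.6 9.0 size 10.9 12.9 ang -0.468
ridge [279 120   6  31 181] mean [ 0.6311 -0.0275] rectc 631.3 -27.4 size 25.4 4.3 ang 0.228
ridge [316 121  15  14 154] mean [ 0.6455 -0.0606] rectc 645.5 -60.5 size 10.9 12.0 ang 0.707
ridge [252 157  59  42 740] mean [ 0.6027 -0.0356] rectc 599.4 -38.4 size 52.7 29.2 ang -1.499
ridge [313 235  14  13 136] mean [ 0.5447 -0.0837] rectc 545.0 -83.5 size 11.9 12.2 ang 0.633
ridge [236 236  14  12 121] mean [ 0.5284 -0.0137] rectc 528.5 -13.9 size 10.9 12.2 ang -1.516
ridge [279 237   4  11  43] mean [ 0.5361 -0.0484] rectc 536.0 -48.4 size 9.9 2.8 ang 0.245
base [ 227  112  109  139 9602] mean [ 0.5953 -0.0373] rectc 587.6 -37.2 size 128.2 95.5 ang 0.257
152 412 171 419
z nut 0.07296157480462823
0.0 42.5; 0.087 42.8; 0.175 42.8; 0.262 42.8; 0.349 43.2; 0.436 43.2; 0.524 43.0; 0.611 42.3; 0.698 41.4; 0.785 40.5; 0.873 41.3; 0.96 42.5; 1.047 43.5; 1.134 44.5; 1.222 45.1; 1.309 45.4; 1.396 45.3; 1.484 44.9; 1.571 44.1; 1.658 43.0; 1.745 41.6; 1.833 40.1; 1.92 41.1; 2.007 42.7; 2.094 44.0; 2.182 44.9; 2.269 45.5; 2.356 45.7; 2.443 45.6; 2.531 45.1; 2.618 44.4; 2.705 43.3; 2.793 41.9; 2.88 40.3; 2.967 41.0; 3.054 41.9;
```

View pics/w2c.png

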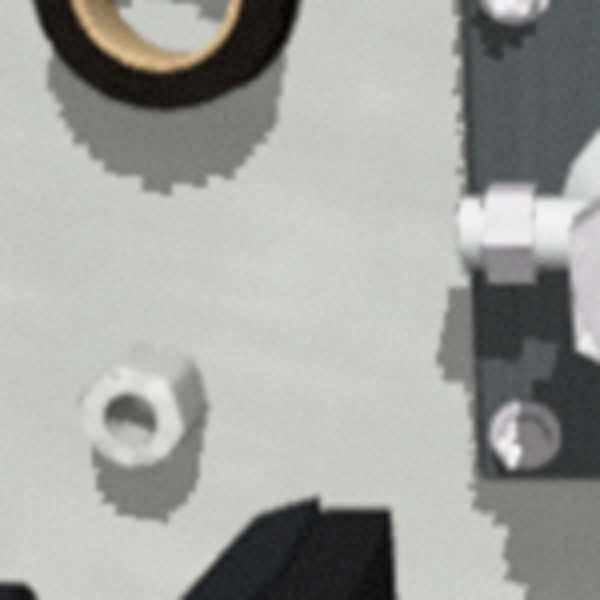

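Bar is at 0.311 against ridges at 0.228, off by 0.083 because the grip lagged under load. I'll regrip and trim it.

Run:
```python
from h import *
from cell import manip, cams
A=[0.587,-0.0368]
manip.move_pose(A+[0.14],rot(0.311-np.pi/2))
manip.move_linear(A+[0.080],rate=0.1)
manip.set_gripper(0.0,force=60)
s=turn_to(manip,0.311-np.pi/2-0.165,n=0.06)
for i in range(3):
    manip.dwell(0.1);s=manip.state();print(s['moment'],s['tau'][5])
manip.set_gripper(0.06)
manip.dwell(.05);s=manip.state();print(s['moment'],s['tau'][5])
manip.move_linear(A+[0.20],rate=0.15)
c=wrist(manip,cams); np.savez('w3.npz',**c); 
s=manip.state();print(s['clock'],s['contact_force'],s['moment'])
measure(c,A)
cv2.imwrite('pics/w3c.png',cv2.resize(c['image'][100:260,200:360],None,fx=3.7,fy=3.7,interpolation=cv2.INTER_CUBIC))
```

```text
11.07 phi -1.313 F [ 0.4 -1.  -0.7] M [-0.127  0.015  0.207] t6 0.32 w 0.0102
11.32 phi -1.367 F [ 0.3 -1.1  0.4] M [-0.117 -0.036  0.556] t6 0.642 w 0.0105
11.57 phi -1.422 F [ 0.1 -0.1  0. ] M [-0.136  0.071  0.45 ] t6 0.565 w 0.0106
[-0.14342236  0.06357995  0.55921029] 0.5270673148334026
[-0.12176886  0.04682068  0.58067092] 0.5245820246636868
[-0.12411732 -0.01160546  0.53302725] 0.5320766754448414
[-0.01715427  0.0301916  -0.02589572] 0.00020687400592578342
13.7667 [-0.20944617  0.24648656  0.07332553] [ 0.01015388  0.06129333 -0.06711288]
bar [272 192  19  45 658] mean [ 0.5878 -0.0372] rectc 587.6 -37.2 size 30.6 9.9 ang 0.242
nut [ 254  171   55   57 1667] mean [ 0.5901 -0.0369] rectc 588.9 -36.9 size 43.0 39.9 ang -1.378
ridge [311 117  16  15 163] mean [ 0.6457 -0.0609] rectc 645.7 -60.9 size 12.8 11.2 ang 1.442
ridge [273 121   8  30 175] mean [ 0.6311 -0.0273] rectc 630.9 -27.4 size 24.9 5.0 ang 0.221
ridge [227 124  16  14 162] mean [0.6298 0.0092] rectc 630.0 9.2 size 11.0 12.9 ang -0.994
ridge [252 157  59  43 752] mean [ 0.6024 -0.0364] rectc 598.5 -39.1 size 52.9 30.3 ang -1.552
ridge [317 232  14  14 138] mean [ 0.5447 -0.0837] rectc 544.6 -83.4 size 12.4 12.1 ang 0.349
ridge [283 236   5  11  42] mean [ 0.5368 -0.0487] rectc 536.8 -48.7 size 10.2 3.5 ang 0.251
ridge [240 238  14  13 125] mean [ 0.5286 -0.0136] rectc 528.4 -13.7 size 11.2 12.5 ang 0.36
base [ 221  109  115  145 9672] mean [ 0.5952 -0.0378] rectc 587.4 -37.2 size 129.5 95.6 ang 0.276
```

View pics/w3c.png

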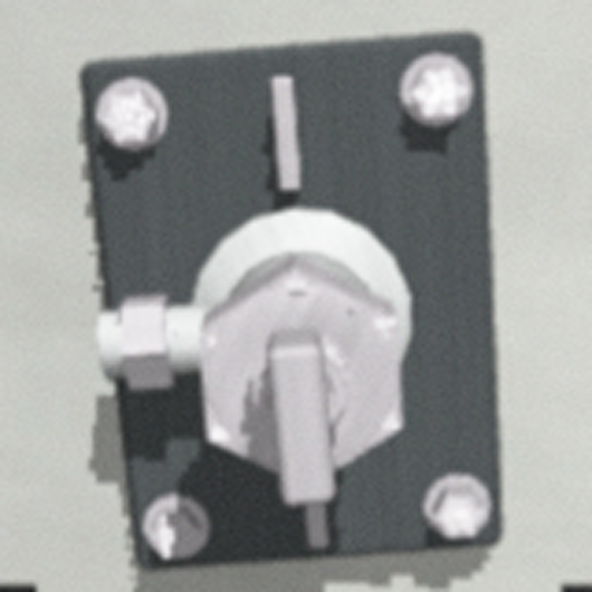

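Bar is now at about 0.24 and the ridges at about 0.225, so it is in line. The nut flats' normals are at 0.793 + k·60°, so I grip at phi = 1.84, which leaves one long clockwise sweep.

```bash
cat > nut.py <<'E'
from h import *
from cell import manip, cams, inverse_kinematics as ik
A=[0.5873,-0.037]
def rep(s,tag=''):
    print(tag,round(s['clock'],2),'phi',round(phi_of(s),3),'F',np.round(s['contact_force'],1),'Mz',round(float(s['moment'][2]),3),'t6',round(float(s['tau'][5]),3),'w',round(float(s['gripper_width']),4),'z',round(float(s['tool_pos'][2]),4))
def step(phi,z):
    q=ik([A[0],A[1],z],rot(phi)); assert q is not None
    manip.set_joints(q); return manip.state()
E
python3 - <<'E'
from nut import *
manip.set_gripper(0.075)
manip.move_pose(A+[0.15],rot(1.84)); rep(manip.state(),'above')
manip.move_linear(A+[0.049],rate=0.08); rep(manip.state(),'down')
manip.set_gripper(0.0,force=35); rep(manip.state(),'grip')
phi=1.84
for i in range(6):
    phi-=0.15; s=step(phi,0.049-0.00024*(1.84-phi)); rep(s)
    if s['tau'][5]>0.22: break
E
```

```text
above 16.93 phi 1.84 F [ 0.1 -0.9 -0.6] Mz 0.006 t6 -0.002 w 0.0749 z 0.1501
down 18.35 phi 1.84 F [-0.5 -0.   0.6] Mz 0.04 t6 0.0 w 0.0751 z 0.0497
grip 18.98 phi 1.84 F [-0.9 -0.3  1.4] Mz -0.044 t6 -0.044 w 0.0399 z 0.0491
 19.24 phi 1.693 F [-0.3 -0.4  0.7] Mz -0.087 t6 0.164 w 0.0399 z 0.049
 19.51 phi 1.545 F [-0.3 -1.   0.6] Mz -0.065 t6 0.143 w 0.0403 z 0.049
 19.77 phi 1.396 F [ 0.3 -1.   1.1] Mz -0.087 t6 0.134 w 0.0398 z 0.049
 20.04 phi 1.247 F [-0.2 -1.4  1.2] Mz -0.114 t6 0.13 w 0.0395 z 0.0489
 20.31 phi 1.097 F [-1.3 -2.9  3.3] Mz -0.099 t6 0.129 w 0.0398 z 0.0489
 20.57 phi 0.947 F [-1.7 -3.7  2.2] Mz -0.118 t6 0.128 w 0.0398 z 0.0489
```

Run:
```python
from nut import *
manip.dwell(.2); rep(manip.state(),'rest')
phi=0.94
while phi>-2.2:
    phi-=0.06; s=step(phi,0.049-0.00024*(1.84-phi)); rep(s)
    if s['tau'][5]>0.19: break
manip.dwell(.1); rep(manip.state(),'rest')
```

```text
rest 20.77 phi 0.943 F [-1.4 -4.5  2.8] Mz 0.035 t6 0.0 w 0.0397 z 0.0489
 21.02 phi 0.883 F [-2.2 -5.2  2.1] Mz -0.078 t6 -0.012 w 0.0401 z 0.0488
 21.27 phi 0.823 F [-2.  -4.9  2.9] Mz -0.098 t6 -0.015 w 0.0402 z 0.0488
 21.52 phi 0.763 F [-1.  -4.6  2.7] Mz -0.115 t6 -0.015 w 0.0398 z 0.0488
 21.77 phi 0.703 F [-1.6 -4.5  2.4] Mz -0.127 t6 -0.015 w 0.0397 z 0.0488
 22.02 phi 0.643 F [-1.6 -4.6  3.1] Mz -0.049 t6 -0.015 w 0.0399 z 0.0488
 22.27 phi 0.583 F [-1.8 -5.4  2. ] Mz -0.093 t6 -0.015 w 0.0398 z 0.0487
 22.52 phi 0.523 F [-2.  -4.5  2.7] Mz -0.103 t6 -0.015 w 0.0396 z 0.0487
 22.77 phi 0.463 F [-2.1 -5.5  2.7] Mz -0.14 t6 -0.016 w 0.0403 z 0.0487
 23.02 phi 0.403 F [-1.5 -6.   2.9] Mz -0.106 t6 -0.016 w 0.0399 z 0.0487
 23.27 phi 0.343 F [-3.1 -6.4  3.1] Mz -0.078 t6 -0.016 w 0.0395 z 0.0487
 23.52 phi 0.283 F [-2.4 -4.9  2.7] Mz -0.011 t6 -0.016 w 0.0399 z 0.0487
 23.77 phi 0.223 F [-2.4 -4.7  3.5] Mz -0.148 t6 -0.016 w 0.0399 z 0.0486
 24.02 phi 0.163 F [-2.4 -5.   2.5] Mz -0.046 t6 -0.016 w 0.0395 z 0.0486
 24.27 phi 0.103 F [-1.9 -5.8  2.7] Mz -0.086 t6 -0.016 w 0.04 z 
[... 1310 characters left out ...]
] Mz -0.144 t6 -0.019 w 0.04 z 0.0483
 29.02 phi -1.037 F [-3.  -4.3  5.5] Mz -0.081 t6 -0.018 w 0.0398 z 0.0483
 29.27 phi -1.097 F [-3.7 -3.8  4.3] Mz -0.073 t6 -0.005 w 0.0399 z 0.0483
 29.52 phi -1.157 F [-4.  -4.7  4.4] Mz -0.049 t6 0.018 w 0.0402 z 0.0484
 29.77 phi -1.217 F [-4.9 -5.1  4.7] Mz -0.041 t6 0.048 w 0.0402 z 0.0484
 30.02 phi -1.277 F [-3.9 -4.7  5.7] Mz 0.044 t6 0.081 w 0.0402 z 0.0485
 30.27 phi -1.337 F [-5.4 -4.6  6. ] Mz 0.04 t6 0.118 w 0.0396 z 0.0485
 30.52 phi -1.397 F [-5.  -5.   7.7] Mz 0.138 t6 0.156 w 0.0397 z 0.0486
 30.77 phi -1.457 F [-4.9 -4.1  7. ] Mz 0.12 t6 0.196 w 0.0396 z 0.0487
rest 30.88 phi -1.457 F [-4.4 -4.8  7.1] Mz 0.114 t6 0.131 w 0.04 z 0.0487
```

Contact began at phi ≈ -1.05 and the torque is climbing. Stopped readings run about 0.1 below turning ones, since running free reads -0.018 against 0.08 true, so I estimate 0.30 N m turning. One small step more, then release.

Run:
```python
from nut import *
s=step(-1.515,0.0486); rep(s)
manip.dwell(.2); rep(manip.state(),'rest')
s=manip.state()
manip.set_gripper(0.075); rep(manip.state(),'open')
manip.move_linear(A+[0.20],rate=0.12)
c=wrist(manip,cams); np.savez('w4.npz',**c); cv2.imwrite('pics/w4.png',c['image']); rep(manip.state())
P,Z=measure(c,A)
near=np.hypot(P[...,0]-A[0],P[...,1]-A[1])<0.03
nm=(near&(Z>.068)&(Z<.0765)).astype(np.uint8)
cn,_=cv2.findContours(nm,cv2.RETR_EXTERNAL,cv2.CHAIN_APPROX_NONE)
p=onplane(c,max(cn,key=len).reshape(-1,2),.0725)[:,:2]*1000
for w in np.arange(0,np.pi,np.pi/60):
    d=p@[np.cos(w),np.sin(w)];d=d.max()-d.min()
    if d<41.6: print(round(w,3),round(d,1),end='; ')
```

```text
31.12 phi -1.511 F [-4.3 -3.9  6.2] Mz 0.154 t6 0.222 w 0.0396 z 0.0488
rest 31.32 phi -1.511 F [-3.  -3.5  4.8] Mz 0.191 t6 0.161 w 0.0397 z 0.0488
open 32.0 phi -1.515 F [-0.2 -0.9  0.1] Mz -0.004 t6 -0.002 w 0.0751 z 0.0485
 33.46 phi -1.515 F [0.8 0.1 0.2] Mz 0.021 t6 0.0 w 0.0749 z 0.1987
bar [270 192  22  45 663] mean [ 0.5878 -0.0373] rectc 587.6 -37.4 size 30.8 10.0 ang 0.243
nut [ 252  172   58   56 1628] mean [ 0.5903 -0.0371] rectc 588.5 -37.0 size 43.5 39.7 ang -1.416
ridge [305 114  16  15 163] mean [ 0.6457 -0.061 ] rectc 645.5 -61.1 size 12.2 11.4 ang -1.056
ridge [267 121  11  31 180] mean [ 0.631  -0.0274] rectc 631.0 -27.4 size 25.8 5.0 ang 0.223
ridge [222 129  16  15 161] mean [0.6297 0.0091] rectc 629.6 9.3 size 11.9 11.7 ang -0.908
ridge [251 157  60  42 781] mean [ 0.6017 -0.0377] rectc 598.0 -39.4 size 52.9 30.9 ang 1.494
ridge [322 228  14  14 142] mean [ 0.5445 -0.0839] rectc 544.4 -84.0 size 13.1 11.2 ang 0.538
ridge [288 236   5  11  40] mean [ 0.5366 -0.0487] rectc 536.5 -48.7 size 10.3 3.3 ang 0.235
ridge [246 241  13  13 114] mean [ 0.5283 -0.0136] rectc 528.6 -13.3 size 11.6 10.4 ang 0.826
base [ 216  105  125  153 9684] mean [ 0.5952 -0.0383] rectc 587.4 -37.4 size 129.6 95.6 ang 0.282
0.681 41.3; 0.733 40.6; 0.785 40.5; 0.838 41.4; 1.728 41.5; 1.78 40.5; 1.833 40.0; 1.885 41.0; 2.827 41.0; 2.88 40.5; 2.932 40.9; 2.985 41.3;
```

View pics/w4.png

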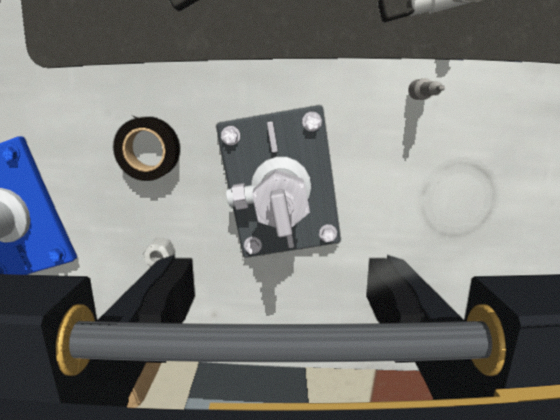

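Bar unmoved (0.243 against 0.223), bystanders in place. The nut's flats now lie at about -1.32 while the hand stopped at -1.51, so there was spring-back or grip lag. There is plenty of time, so I'll regrip to feel whether it holds and bring it to firm.

Run:
```python
from nut import *
manip.move_pose(A+[0.12],rot(-1.335))
manip.move_linear(A+[0.0484],rate=0.1)
manip.set_gripper(0.0,force=50); rep(manip.state(),'grip')
phi=-1.335
for i in range(10):
    phi-=0.03; s=step(phi,0.0484); rep(s)
    if s['tau'][5]>0.235: break
manip.dwell(.15); rep(manip.state(),'rest')
```

```text
grip 35.37 phi -1.335 F [-0.1  0.1  2.2] Mz 0.076 t6 0.069 w 0.0395 z 0.0486
 35.62 phi -1.364 F [-0.8  0.3  1.9] Mz 0.027 t6 0.071 w 0.0392 z 0.0486
 35.87 phi -1.394 F [-0.4 -0.6  3. ] Mz 0.077 t6 0.094 w 0.0392 z 0.0486
 36.12 phi -1.424 F [-1.4 -0.6  4.6] Mz 0.151 t6 0.119 w 0.0395 z 0.0487
 36.37 phi -1.454 F [-1.3  0.4  4.3] Mz 0.071 t6 0.129 w 0.0396 z 0.0487
 36.62 phi -1.484 F [-0.2 -0.2  4.2] Mz 0.12 t6 0.162 w 0.0391 z 0.0487
 36.87 phi -1.514 F [-1.8 -1.   5.5] Mz 0.16 t6 0.186 w 0.0396 z 0.0488
 37.12 phi -1.544 F [-0.8 -0.5  6.1] Mz 0.11 t6 0.209 w 0.0393 z 0.0488
 37.37 phi -1.573 F [-1.8 -0.7  5.5] Mz 0.183 t6 0.231 w 0.0395 z 0.0488
 37.62 phi -1.603 F [-1.7 -1.4  6.1] Mz 0.193 t6 0.254 w 0.0393 z 0.0489
rest 37.77 phi -1.603 F [-2.1  0.   6.3] Mz 0.211 t6 0.223 w 0.0396 z 0.0489
```

The nut was still jammed, resisting from the first step. It is now firm, at about 0.35 N m turning. I'll ease the grip off gradually and do a final check.

Run:
```python
from nut import *
for f in (25,10,3):
    manip.set_gripper(0.0,force=f); rep(manip.state(),f'f{f}')
manip.set_gripper(0.046); manip.set_gripper(0.075); rep(manip.state(),'open')
manip.move_linear(A+[0.20],rate=0.12)
c=wrist(manip,cams); np.savez('w5.npz',**c); cv2.imwrite('pics/w5.png',c['image']); rep(manip.state())
P,Z=measure(c,A)
near=np.hypot(P[...,0]-A[0],P[...,1]-A[1])<0.03
nm=(near&(Z>.068)&(Z<.0765)).astype(np.uint8)
cn,_=cv2.findContours(nm,cv2.RETR_EXTERNAL,cv2.CHAIN_APPROX_NONE)
p=onplane(c,max(cn,key=len).reshape(-1,2),.0725)[:,:2]*1000
for w in np.arange(0,np.pi,np.pi/60):
    d=p@[np.cos(w),np.sin(w)];d=d.max()-d.min()
    if d<41.6: print(round(w,3),round(d,1),end='; ')
t0=dict(np.load('top0.npz'))
for n,px in (('tape',(236,191)),('nut',(240,236)),('noz',(341,161))): print(n,onplane(t0,[px],.02)[0][:2].round(3))
t=cams.capture('top'); cv2.imwrite('pics/top5.png',np.vstack([cv2.resize(x['image'][140:260,200:360],None,fx=2.5,fy=2.5) for x in (t0,t)]))
```

```text
f25 37.98 phi -1.603 F [-1.9 -1.2  6.2] Mz 0.251 t6 0.22 w 0.0397 z 0.0489
f10 38.2 phi -1.603 F [-1.5 -0.6  5.5] Mz 0.217 t6 0.205 w 0.0401 z 0.0488
f3 38.42 phi -1.604 F [ 0.5 -0.5  3.7] Mz 0.189 t6 0.137 w 0.0412 z 0.0484
open 39.3 phi -1.605 F [-0.8  0.  -0. ] Mz -0.033 t6 -0.0 w 0.0753 z 0.0484
 40.77 phi -1.605 F [ 0.1 -0.2 -0.1] Mz 0.0 t6 -0.0 w 0.0746 z 0.1988
bar [269 192  25  45 663] mean [ 0.5878 -0.0374] rectc 587.6 -37.5 size 30.7 10.1 ang 0.238
nut [ 252  172   59   56 1631] mean [ 0.5903 -0.0373] rectc 588.4 -37.1 size 44.3 39.8 ang -1.457
ridge [299 111  15  16 167] mean [ 0.6457 -0.061 ] rectc 645.8 -60.9 size 12.6 11.2 ang -1.0
ridge [261 123  13  30 182] mean [ 0.631  -0.0274] rectc 630.8 -27.5 size 25.8 5.1 ang 0.223
ridge [218 133  15  16 167] mean [0.6297 0.0091] rectc 629.7 9.1 size 12.6 11.8 ang -1.026
ridge [251 157  60  41 812] mean [ 0.6013 -0.0389] rectc 597.8 -39.8 size 52.7 31.5 ang 1.43
ridge [326 224  14  14 143] mean [ 0.5446 -0.0839] rectc 544.6 -83.7 size 12.7 12.0 ang 0.53
ridge [292 231   6  16  50] mean [ 0.5374 -0.0488] rectc 537.7 -48.5 size 15.0 3.4 ang 0.191
ridge [252 244  13  12 114] mean [ 0.5284 -0.0136] rectc 528.2 -14.2 size 11.2 11.1 ang 0.892
base [ 211  102  135  159 9668] mean [ 0.5952 -0.0389] rectc 587.4 -37.4 size 129.5 95.6 ang 0.287
0.681 41.4; 0.733 40.6; 0.785 40.9; 1.728 41.2; 1.78 40.2; 1.833 40.3; 1.885 41.3; 2.827 41.0; 2.88 40.9; 2.932 41.3; tape [0.614 0.084]
nut [0.514 0.076]
noz [ 0.68  -0.153]
```

View pics/top5.png

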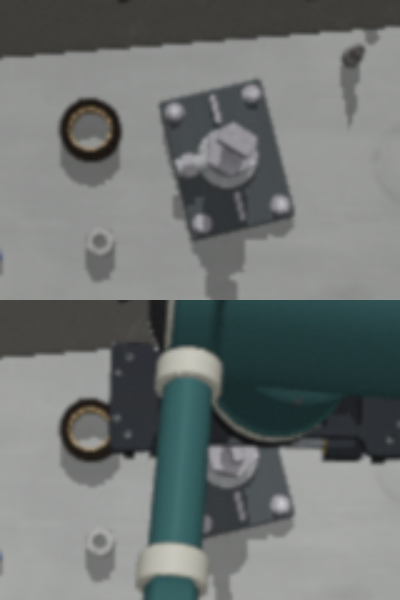

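View pics/w5.png

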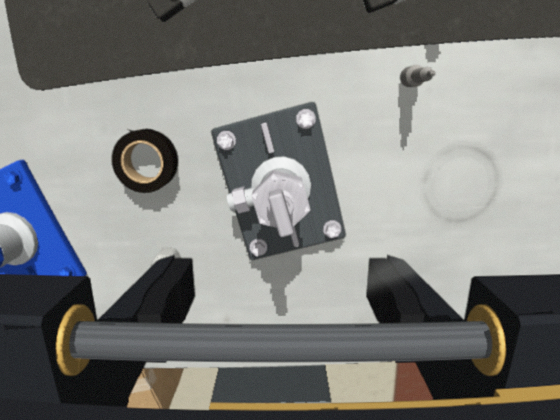

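The wrist view shows the bar (280,215) in line with the ridges (267,137) and the tape and nozzle standing where they were. The top view shows the tape and loose nut unmoved. The nut rests at the same angle as before, which fits dry friction holding it.

Run:
```python
from cell import order
print(order.close_job())
```

```text
the job is handed in; nothing more can be done
None
```

The job is handed in with the tee bar in line and the jam nut tightened firm by feel. I could not measure the thrust left on the lock face directly.

- **Bar:** I turned it clockwise by about 0.77 rad in two grips, because the first left it 0.083 rad short. At the last look it was at 0.238 rad against ridges at 0.223, about 0.015 rad off and unmoved by the nut work.
- **Nut:** I ran it down in one clockwise sweep to first contact and tightened it. I then let go, regripped and tightened again to an estimated 0.35 N m while turning, with 0.22 N m felt at rest. That is the top of the firm range.
- **Does it hold:** On regripping, the nut resisted from the first step. That suggests roughly 18 N of kept thrust, against the 10 N needed. After both releases its flats had sprung back to the same angle, about 0.2 rad after the first tightening, as dry friction would allow.
- **Bystanders:** The tape, loose nut and nozzle look unmoved in the last pictures.
- **Disagreement:** The wrist moment was noisy and offset, reading about -0.1 N m while the nut ran free. I judged tightness by the last joint's torque instead, correcting for its drop once the hand stops.

The last state I read was at 40.8 s of the 72 s allowed, with the gripper clear of everything.

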